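# Pack a sample tube into its transport canister

## Robot

A 6-joint arm with a two-finger parallel gripper is mounted at the origin on the work surface. World frame = base frame: x ahead of the robot, y to its left, z up, the work surface at z = 0. Lengths are in m, angles in degrees, forces in N, time in s.
With the tool pointing down it reaches from about 0.35 to 0.725 m from the base axis. Payload 6 kg.
Tool frame: the origin (TCP) lies at the very end of the fingers, on their centre line; the grasp point (between the pads) lies 19 mm behind it; z points along the fingers, y is the direction in which the jaws open and shut (so a half turn about z gives the same grasp; the last joint's range is limited). The gripper opens to 85 mm and grips with 20 to 120 N. Pads are 22 mm wide; open, the fingers measure 114 mm over their backs; the gripper's body (76 mm by 85 mm) begins 54 mm behind the grasp point. The pads swing forward as they close: fully open they stand 13 mm farther back than shut.
Start: joints at [84.437, 2.303, 4.859, 0, -92.561, -19.12], TCP at [0.251, 0.545, 0.231] pointing down, gripper open.
Joint ranges: [-146.85, 146.85], [-73.84, 115.35], [-62.03, 85.46], [-188.31, 113.3], [-161.28, -10.13], [-171.36, 171.36]. Speed limits (degrees/s): [147.25, 147.25, 172.46, 180, 180, 180].

## Interface

Orientations are given as a 3x3 rotation matrix whose columns are the frame's x, y, z axes.
In Python, from cell import robot gives the robot as it stands. Calls block until the motion is done:
- robot.move_to(position, orientation): joint-space move of the TCP to a pose.
- robot.servo_line(position, rot=None, velocity=0.15): straight line of the TCP; rot=None keeps the orientation; velocity is the mean speed in m/s.
- robot.goto_joints(angles): joint-space move.
- robot.open() and robot.close_gripper(grip_force=None): open the fingers fully, or close them until they stop; grip_force is the grip in N (None keeps the last).
- robot.hold(seconds).
- robot.ik(position, orientation): joint angles nearest the present ones, or None.
- robot.get_image(name): name is "scene" or "side" or "wrist"; returns (picture, depth): 480x640x3 uint8, red, green, blue; 480x640 float32, m along the optical axis (not along the pixel's ray), 0 where there is no reading.
- robot.camera_model(name): a dict with "mtx" (3x3 intrinsics, pixels), "extrinsics" (4x4, takes a point from camera to world coordinates). Camera axes: x right, y down, z forward; pixel columns grow to the right and rows downward; lengths in m; the calibration is good to about 2 mm. A picture is of the moment at which its call begins: read the wrist's pose just before it. camera_model takes no time and is no camera call; for the wrist camera it gives the pose at the moment of the call.
A pose or a line that the arm cannot do raises robot.MotionError and nothing moves.
- robot.hand_in(): hands the job in, once; it reports no verdict.
Readings, each from a call of its own:
- robot.get_clock(): time.
- robot.get_qpos(): joint angles.
- robot.get_dq(): joint speeds.
- robot.get_joint_torque(): joint torques, N m.
- robot.get_tool_pos(): TCP position.
- robot.get_tcp_rot(): TCP orientation.
- robot.get_wrist_force(): force on the tool from outside, world axes, zero at the start.
- robot.get_moment(): the same for the moment, N m.
- robot.get_grip_width(): finger opening in m.
Only numpy, scipy, OpenCV 4.12 (cv2) and the standard library are available. Lean on these libraries where they do the work, as an engineer would, in place of code of your own. Each camera call takes 0.05 s, during which the arm holds its last target.

## Task

Pack the short sample tube for transport, in this order: stand the white canister upright in the round pocket of the shipping carton, put the grey tube insert fully home in the canister, stand the short tube in the insert's well, and finally put the domed lid over it, fully down and level. Leave the tall tube in its rack, don't disturb the jar or the tip box, and let go of everything at the end.

Things in the scene. Friction and masses are not known exactly. Their poses are not given: they have to be found in the camera images.
- carton: Fixed shipping carton: open white box with a red band, 112 x 112 mm, 38 mm high, filled by a grey block whose top is 32 mm above the table. A round pocket 70 mm across in its middle, 24 mm deep, takes the canister. Origin: centre of the underside, on the pocket's axis; pocket floor at z = 8 mm.
- canister: Loose round white open-topped pot with a paper label band, standing upright: 60 mm outer diameter, 75 mm high, 5 mm wall, bore 50 mm, floor 5 mm thick; 100 g. Origin: centre of the underside; z up along its axis. It can be gripped across its outside near the rim.
- insert: Loose grey stepped plug, 90 g, flange on top: body 45 mm diameter, z = 0 to 42 mm (foot bevelled to 38); flange 56 mm diameter, z = 42 to 57 mm (top), gripped across it. Round well on its axis, 20 mm across, floor at z = 5 mm. Body enters the canister (2.5 mm play all round), flange rests on the rim: origin then 33 mm above the canister's. Origin: centre of underside, z up.
- short_tube: The tube to pack: white, 85 mm long, upright in one of the rack's wells; 16 mm diameter, red cap 18 mm diameter and 18 mm tall at the top, foot bevelled to 8 mm; 25 g. Origin: centre of its lower end; z towards the cap. May lean up to 0.1 rad in a well. In the insert its lower end rests on the well floor and it stands 33 mm above the flange.
- lid: Loose white lid, 70 g, mouth down: skirt 74 mm outer, 68 mm inner diameter, z = 0 to 25 mm; level shoulder z = 25 to 30; dome 46 mm diameter (bore 38) up to flat top at z = 69 mm (inside 64). Grip across the dome. Shoulder's underside rests on the insert's flange, origin then 65 mm above the canister's, skirt round the canister's top 10 mm with 4 mm play. Origin: centre of the mouth.
- rack: Bench tube rack, fixed: blue block 70 x 150 x 50 mm high with two round wells 20 mm across, 44 mm deep, on its y axis at y = -40 and +40 mm. One holds the short tube, the other the tall tube, either way round. Origin: centre of the underside.
- tall_tube: Bystander, to be left in the rack: same as the short tube but 115 mm long. Origin: centre of its lower end.
- jar: Bystander: closed jar, 60 mm diameter, 90 mm high, at the back left of the work. Origin: centre of the underside.
- tip_box: Bystander: black box with a clear top showing yellow, 60 x 90 x 50 mm high, at the back right of the work. Origin: centre of the underside.

How it is judged:
By the outcome, as a careful person would: the job done as asked, in the order asked, and still so for the second after the job is handed in, with the robot touching nothing.
It also fails if it takes over 128 s, if anything falls off the work surface, if the arm or the gripper's body presses on something with over 40 N, if the wrist force passes 120 N, or if a joint passes its speed limit or range.

## Working session

There is one attempt and no reset: what is moved stays moved. The work goes in short steps, each a Python script; the robot and the scene stay as the last script left them, time stands still between calls to the robot, and variables do not carry over. Pictures are saved under pics/ and viewed, and the job is handed in when it is done.

```bash
ls; mkdir -p pics; python3 - <<'E'
from cell import robot
import cv2,numpy as np
print(robot.get_clock())
for n in ("scene","side","wrist"):
    m=robot.camera_model(n); p,d=robot.get_image(n)
    cv2.imwrite(f"pics/{n}0.png",p[:,:,::-1]); np.savez(f"pics/{n}0.npz",p=p,d=d,K=m["mtx"],T=m["extrinsics"])
    print(n,np.round(m["mtx"],1).tolist(),np.round(m["extrinsics"],3).tolist())
print(robot.get_clock(),robot.get_tcp_rot(),robot.get_grip_width())
E
```

```text
pics
0.0
scene [[537.0, 0.0, 320.2], [0.0, 537.0, 236.0], [0.0, 0.0, 1.0]] [[0.004, 0.646, -0.763, 1.427], [1.0, -0.007, -0.0, 0.014], [-0.006, -0.763, -0.646, 0.74], [0.0, 0.0, 0.0, 1.0]]
side [[526.3, 0.0, 324.8], [0.0, 526.3, 237.1], [0.0, 0.0, 1.0]] [[0.993, -0.071, 0.09, 0.489], [-0.114, -0.524, 0.844, -1.058], [-0.013, -0.849, -0.529, 0.726], [0.0, 0.0, 0.0, 1.0]]
wrist [[423.9, 0.0, 324.1], [0.0, 423.9, 245.5], [0.0, 0.0, 1.0]] [[-0.418, -0.873, -0.25, 0.314], [-0.909, 0.402, 0.113, 0.516], [0.002, 0.274, -0.962, 0.373], [0.0, 0.0, 0.0, 1.0]]
0.15 [[ 9.08653428e-01 -4.17550858e-01 -4.78263592e-04]
 [-4.17551119e-01 -9.08652522e-01 -1.28749753e-03]
 [ 1.03020280e-04  1.36958855e-03 -9.99999057e-01]] 0.08525649318052439
```

View pics/scene0.png

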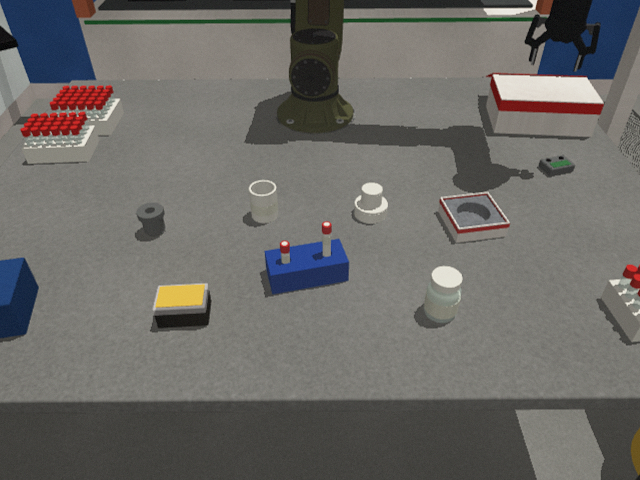

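View pics/side0.png

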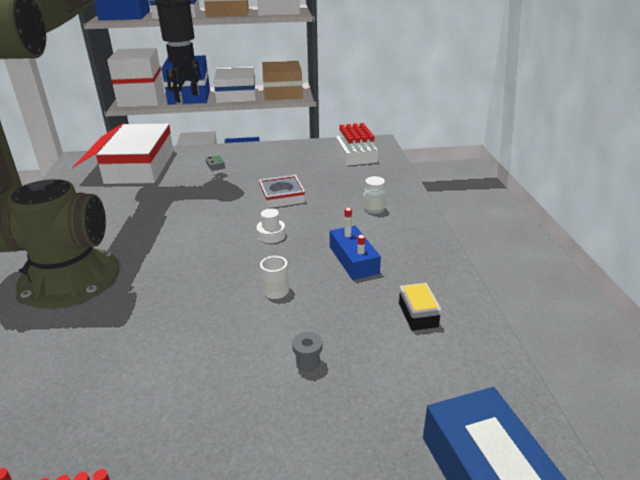

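View pics/wrist0.png

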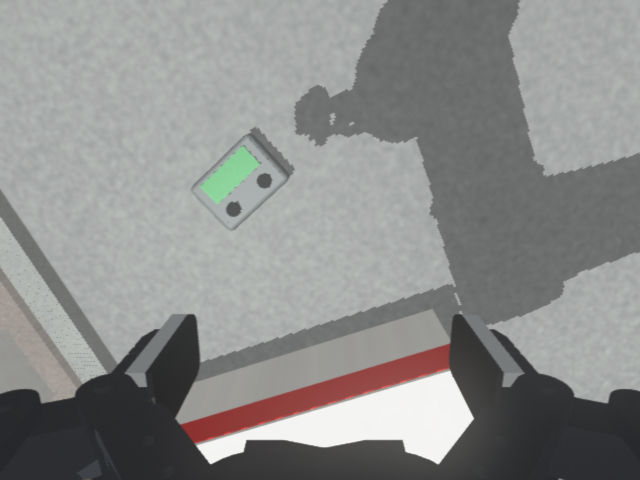

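The scene view shows, left to right, the insert (151,218), canister (263,200), rack with the short tube (285,250) and tall tube (326,238), lid (371,203), and carton (474,215). The jar (443,295) and tip box (182,305) are at the back. The side view agrees. The wrist view shows none of the task objects. I'll measure positions from the depth images next.

```bash
cat > vis.py <<'E'
import numpy as np
from scipy.optimize import least_squares
def cloud(p,d,K,T):
    v,u=np.nonzero(d>0); z=d[v,u]
    X=np.stack([(u-K[0,2])/K[0,0]*z,(v-K[1,2])/K[1,1]*z,z],1)
    return X@T[:3,:3].T+T[:3,3], p[v,u], u, v
def fitc(P,r=None):
    c0=P.mean(0)
    if r is None:
        s=least_squares(lambda q:np.hypot(P[:,0]-q[0],P[:,1]-q[1])-q[2],[*c0,.03],loss='soft_l1',f_scale=.001)
    else:
        s=least_squares(lambda q:np.hypot(P[:,0]-q[0],P[:,1]-q[1])-r,c0,loss='soft_l1',f_scale=.001)
    return s.x
E
python3 - <<'E'
import numpy as np
from vis import *
rois={"scene":dict(insert=(130,195,172,242),can=(243,175,284,228),lid=(350,180,392,225),carton=(433,187,513,245),rack=(260,215,352,295),jar=(420,262,466,325),tip=(148,278,215,330)),
"side":dict(insert=(285,328,328,380),can=(255,252,295,302),lid=(252,205,290,245),carton=(256,172,308,208),rack=(325,203,384,280),jar=(358,172,390,216),tip=(395,280,445,330))}
for n in rois:
    f=np.load(f"pics/{n}0.npz"); X,c,u,v=cloud(f['p'],f['d'],f['K'],f['T'])
    for k,(a,b,e,g) in rois[n].items():
        m=(u>=a)&(u<e)&(v>=b)&(v<g); Y=X[m]
        tb=Y[np.abs(Y[:,2])<.006]
        Y=Y[Y[:,2]>.006]
        h=np.histogram(Y[:,2],bins=np.arange(.0,.13,.005))[0]
        print(n,k,"table",np.round(np.median(tb[:,2]),4),"lo",Y.min(0).round(3),"hi",Y.max(0).round(3)); print("   ",h.tolist())
E
```

```text
scene insert table -0.0012 lo [ 0.501 -0.371  0.006] hi [ 0.562 -0.316  0.059]
    [0, 26, 38, 46, 43, 39, 34, 16, 46, 67, 160, 199, 0, 0, 0, 0, 0, 0, 0, 0, 0, 0, 0, 0, 0]
scene can table -0.0012 lo [ 0.446 -0.14   0.006] hi [ 0.511 -0.08   0.077]
    [0, 38, 51, 38, 49, 55, 49, 52, 79, 74, 87, 96, 85, 102, 146, 10, 0, 0, 0, 0, 0, 0, 0, 0, 0]
scene lid table -0.0012 lo [0.448 0.089 0.006] hi [0.515 0.162 0.071]
    [0, 46, 55, 62, 63, 239, 70, 41, 37, 39, 32, 45, 43, 209, 2, 0, 0, 0, 0, 0, 0, 0, 0, 0, 0]
scene carton table -0.0011 lo [0.448 0.278 0.006] hi [0.579 0.409 0.04 ]
    [0, 292, 193, 198, 182, 447, 843, 247, 2, 0, 0, 0, 0, 0, 0, 0, 0, 0, 0, 0, 0, 0, 0, 0, 0]
scene rack table -0.0012 lo [ 0.49  -0.118  0.006] hi [0.723 0.067 0.122]
    [0, 146, 188, 165, 172, 142, 147, 159, 183, 1587, 244, 26, 37, 32, 30, 37, 34, 69, 37, 15, 16, 19, 25, 40, 21]
scene jar table -0.0014 lo [0.741 0.2   0.006] hi [0.8   0.26  0.092]
    [0, 46, 56, 71, 64, 63, 72, 66, 78, 70, 86, 97, 118, 80, 27, 64, 68, 506, 45, 0, 0, 0, 0, 0, 0]
scene tip table -0.0013 lo [ 0.74  -0.28   0.006] hi [ 0.806 -0.
[... 592 characters left out ...]
0, 0, 0, 0, 0, 0, 0]
side carton table 0.0013 lo [0.436 0.273 0.006] hi [0.575 0.51  0.044]
    [0, 106, 92, 107, 109, 109, 365, 188, 21, 0, 0, 0, 0, 0, 0, 0, 0, 0, 0, 0, 0, 0, 0, 0, 0]
side rack table 0.0006 lo [ 0.617 -0.099  0.006] hi [0.791 0.234 0.124]
    [0, 97, 119, 120, 132, 116, 112, 100, 96, 388, 536, 24, 26, 26, 26, 24, 27, 30, 38, 12, 12, 12, 19, 19, 18]
side jar table 0.001 lo [0.735 0.194 0.006] hi [0.794 0.451 0.093]
    [0, 24, 31, 35, 37, 34, 35, 35, 32, 37, 34, 34, 51, 36, 32, 26, 30, 69, 93, 0, 0, 0, 0, 0, 0]
side tip table 0.0003 lo [ 0.736 -0.286  0.006] hi [ 0.802 -0.186  0.055]
    [0, 64, 69, 83, 84, 83, 88, 66, 87, 303, 574, 1, 0, 0, 0, 0, 0, 0, 0, 0, 0, 0, 0, 0, 0]
```

```bash
python3 - <<'E'
import numpy as np, cv2
from vis import *
rois={"scene":dict(insert=(130,195,172,242),can=(243,175,284,228),lid=(350,180,392,225),carton=(433,187,513,245),rack=(260,215,352,295)),
"side":dict(insert=(285,328,328,380),can=(255,252,295,302),lid=(252,205,290,243),carton=(256,172,308,208),rack=(325,203,384,280))}
box=dict(insert=(.53,-.345),can=(.477,-.112),lid=(.478,.125),carton=(.51,.34))
for n in rois:
    f=np.load(f"pics/{n}0.npz"); X,c,u,v=cloud(f['p'],f['d'],f['K'],f['T'])
    def get(k):
        a,b,e,g=rois[n][k]; m=(u>=a)&(u<e)&(v>=b)&(v<g)
        return X[m],c[m].astype(int)
    for k,zl,zh,r in [("insert",.045,.053,.028),("insert",.008,.036,.0225),("can",.01,.068,.030),("lid",.004,.022,.037),("lid",.035,.064,.023)]:
        Y,_=get(k); Y=Y[(np.hypot(*(Y[:,:2]-box[k]).T)<.055)]
        Y=Y[(Y[:,2]>zl)&(Y[:,2]<zh)]; 
        if k=="can": # outside only
            Y=Y[Y[:,2]<.05]
        print(n,k,zl,zh,len(Y),fitc(Y[:,:2],r).round(4),fitc(Y[:,:2]).round(4))
    # hull of top of insert flange/dome
    Y,C=get("carton"); Y0=Y; Y=Y[np.hypot(Y[:,0]-.51,Y[:,1]-.34)<.1]
    R=cv2.minAreaRect((Y[Y[:,2]>.033][:,:2]*1000).astype(np.float32)); print("carton rim",R)
    W=Y[(Y[:,2]>.010)&(Y[:,2]<.026)&(np.hypot(Y[:,0]-.512,Y[:,1]-.343)<.042)]
    print("pocket wall",len(W),fitc(W[:,:2],.035).round(4),fitc(W[:,:2]).round(4))
    Y,C=get("rack"); blue=(C[:,2]>C[:,0]*1.5)&(Y[:,2]<.06)
    T_=Y[blue&(Y[:,2]>.046)]; print("rack top",cv2.minAreaRect((T_[:,:2]*1000).astype(np.float32)),np.median(T_[:,2]))
    red=(C[:,0]>C[:,1]*2)&(Y[:,2]>.06); 
    wh=(~red)&(Y[:,2]>.057)&(Y[:,2]<.1)&(C.min(1)>80)
    for nm,s in (("short",-1),("tall",1)):
        for lab,mm,r in (("red",red,.009),("white",wh,.008)):
            q=Y[mm&(np.sign(Y[:,1]+.025)==s)&(Y[:,0]<.7)&(abs(Y[:,1])<.15)]
            if len(q)>5: print(nm,lab,len(q),"z",q[:,2].min().round(4),q[:,2].max().round(4),"c",fitc(q[:,:2],r).round(4),q[:,:2].mean(0).round(4))
E
```

```text
scene insert 0.045 0.053 120 [ 0.5307 -0.3439] [ 0.5386 -0.3406  0.0201]
scene insert 0.008 0.036 219 [ 0.5297 -0.3449] [ 0.5303 -0.3447  0.022 ]
scene can 0.01 0.068 447 [ 0.4776 -0.1106] [ 0.4796 -0.1103  0.028 ]
scene lid 0.004 0.022 217 [0.4733 0.1262] [0.4734 0.1262 0.0369]
scene lid 0.035 0.064 227 [0.4735 0.1261] [0.4741 0.126  0.0225]
carton rim ((512.0545654296875, 343.55108642578125), (117.45893859863281, 116.11764526367188), 9.593658447265625)
pocket wall 192 [0.5116 0.3438] [0.5113 0.3439 0.0347]
rack top ((670.5421142578125, -13.693588256835938), (76.05413818359375, 150.40426635742188), 13.848346710205078) 0.04851947828087805
short red 74 z 0.0735 0.0917 c [ 0.6788 -0.0531] [ 0.6854 -0.0526]
short white 82 z 0.0571 0.0923 c [ 0.6796 -0.0528] [ 0.683  -0.0525]
tall red 75 z 0.1042 0.1213 c [0.66   0.0244] [0.6666 0.0244]
tall white 142 z 0.0571 0.0989 c [0.6604 0.025 ] [0.6667 0.0249]
side insert 0.045 0.053 125 [ 0.5291 -0.3452] [ 0.5285 -0.3546  0.0196]
side insert 0.008 0.036 256 [ 0.5291 -0.3447] [ 0.5291 -0.345   0.0222]
side can 0.01 0.068 438 [ 0.4761 -0.1111] [ 0.4762 -0.113   0.0283]
side lid 0.004 0.022 166 [0.4727 0.1259] [0.4727 0.1253 0.0365]
side lid 0.035 0.064 179 [0.4726 0.1259] [0.4726 0.1254 0.0225]
carton rim ((509.9375, 340.8748779296875), (113.2373275756836, 123.41146087646484), 10.51540756225586)
pocket wall 107 [0.5108 0.3425] [0.5108 0.3436 0.0341]
rack top ((668.7109375, -16.613494873046875), (73.89449310302734, 156.26837158203125), 14.373193740844727) 0.05028737536330913
short red 53 z 0.0741 0.0917 c [ 0.6785 -0.0527] [ 0.6772 -0.0591]
short white 64 z 0.0572 0.0931 c [ 0.6777 -0.0542] [ 0.6771 -0.0579]
tall red 43 z 0.1062 0.1232 c [0.6596 0.0247] [0.6596 0.0177]
tall white 107 z 0.0572 0.0997 c [0.6596 0.0241] [0.6581 0.0187]
```

The two cameras agree to within about 1.5 mm. I'll set up helpers and pick the canister.

```bash
cat > h.py <<'E'
from cell import robot
import numpy as np, cv2
from vis import *
POS=dict(can=(.4768,-.1110),insert=(.5296,-.3447),lid=(.4731,.1260),carton=(.5112,.3433),short=(.6785,-.0532),tall=(.6598,.0245))
def R(a):
    a=np.radians(a); y=np.array([np.cos(a),np.sin(a),0]); z=np.array([0,0,-1.]); return np.stack([np.cross(y,z),y,z],1)
def bestR(p,a):
    best=None
    for b in (a,a+180):
        q=robot.ik(p,R(b))
        if q is None: continue
        s=abs(q[5])
        if abs(q[3])>60: s+=500
        if best is None or s<best[0]: best=(s,R(b),q)
    return best[1]
def st(t=""):
    print(t,"t",round(robot.get_clock(),2),"tcp",np.round(robot.get_tool_pos(),4),"w",round(robot.get_grip_width()*1000,2),"F",np.round(robot.get_wrist_force(),2))
def above(xy,z,a):
    p=[*xy,z]; r=bestR(p,a); robot.move_to(p,r); return r
def line(xy,z,v=.15): robot.servo_line([*xy,z],velocity=v)
def pic(n,name):
    m=robot.camera_model(n); p,d=robot.get_image(n)
    cv2.imwrite(f"pics/{name}.png",p[:,:,::-1]); np.savez(f"pics/{name}.npz",p=p,d=d,K=m["mtx"],T=m["extrinsics"])
    return cloud(p,d,m["mtx"],m["extrinsics"])
E
python3 - <<'E'
from h import *
xy=POS['can']
for k in POS:
    for a in (0,45,90,135):
        for z in (.05,.26):
            try: 
                r=bestR([*POS[k],z],a); print(k,a,z,np.round(robot.ik([*POS[k],z],r)))
            except Exception as e: print(k,a,z,"none")
E
```

```text
can 0 0.05 [ 11. -12. -28.   0. -74. -11.]
can 0 0.26 [ 11. -14.  -8.   0. -97. -11.]
can 45 0.05 [ 11. -12. -28.   0. -74.  34.]
can 45 0.26 [ 11. -14.  -8.   0. -97.  34.]
can 90 0.05 [ 11. -12. -28.   0. -74.  79.]
can 90 0.26 [ 11. -14.  -8.   0. -97.  79.]
can 135 0.05 [ 11. -12. -28.   0. -74. -56.]
can 135 0.26 [ 11. -14.  -8.   0. -97. -56.]
insert 0 0.05 [-15.  10.  -6.   0. -74.  15.]
insert 0 0.26 [-15.   7.  13.   0. -96.  15.]
insert 45 0.05 [-15.  10.  -6.   0. -74.  60.]
insert 45 0.26 [-15.   7.  13.   0. -96.  60.]
insert 90 0.05 [-15.  10.  -6.   0. -74. -75.]
insert 90 0.26 [-15.   7.  13.   0. -96. -75.]
insert 135 0.05 [-15.  10.  -6.   0. -74. -30.]
insert 135 0.26 [-15.   7.  13.   0. -96. -30.]
lid 0 0.05 [ 39. -12. -28.   0. -74. -39.]
lid 0 0.26 [ 39. -14.  -8.   0. -97. -39.]
lid 45 0.05 [ 39. -12. -28.   0. -74.   6.]
lid 45 0.26 [ 39. -14.  -8.   0. -97.   6.]
lid 90 0.05 [ 39. -12. -28.   0. -74.  51.]
lid 90 0.26 [ 39. -14.  -8.   0. -97.  51.]
lid 135 0.05 [ 39. -12. -28.   0. -74. -84.]
lid 135 0.26 [ 39. -14.  -8.   0. -97. -84.]
carton 0 0.05 [ 52. 
[... 383 characters left out ...]
.   0. -75. -12.]
short 0 0.26 [ 12.  15.  22.   0. -97. -12.]
short 45 0.05 [ 12.  17.   3.   0. -75.  33.]
short 45 0.26 [ 12.  15.  22.   0. -97.  33.]
short 90 0.05 [ 12.  17.   3.   0. -75.  78.]
short 90 0.26 [ 12.  15.  22.   0. -97.  78.]
short 135 0.05 [ 12.  17.   3.   0. -75. -57.]
short 135 0.26 [ 12.  15.  22.   0. -97. -57.]
tall 0 0.05 [ 19.  14.  -1.   0. -75. -19.]
tall 0 0.26 [ 19.  12.  18.   0. -96. -19.]
tall 45 0.05 [ 19.  14.  -1.   0. -75.  26.]
tall 45 0.26 [ 19.  12.  18.   0. -96.  26.]
tall 90 0.05 [ 19.  14.  -1.   0. -75.  71.]
tall 90 0.26 [ 19.  12.  18.   0. -96.  71.]
tall 135 0.05 [ 19.  14.  -1.   0. -75. -64.]
tall 135 0.26 [ 19.  12.  18.   0. -96. -64.]
```

```bash
python3 - <<'E'
from h import *
xy=POS['can']
above(xy,.20,0); st("hover")
X,c,u,v=pic("wrist","w_can")
m=(X[:,2]>.07)&(X[:,2]<.085)&(np.hypot(X[:,0]-xy[0],X[:,1]-xy[1])<.04)
Y=X[m]; r=np.hypot(Y[:,0]-xy[0],Y[:,1]-xy[1]); print(len(Y),np.median(Y[:,2]),fitc(Y[:,:2]))
line(xy,.037); st("down")
robot.close_gripper(50); st("closed")
pic("side","s_grip1")
E
```

```text
hover t 2.62 tcp [ 0.477  -0.1104  0.2   ] w 85.1 F [ 0.   -0.19 -0.07]
2087 0.07451224762192787 [ 0.47758505 -0.11170064  0.02708641]
down t 3.9 tcp [ 0.4775 -0.111   0.0381] w 85.27 F [ 0.37 -0.31 -0.36]
closed t 4.27 tcp [ 0.4775 -0.111   0.038 ] w 57.81 F [0.45 0.05 4.21]
```

View pics/s_grip1.png

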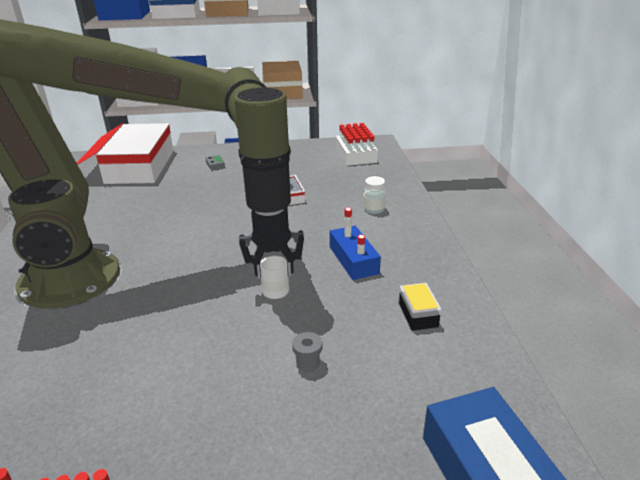

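View pics/w_can.png

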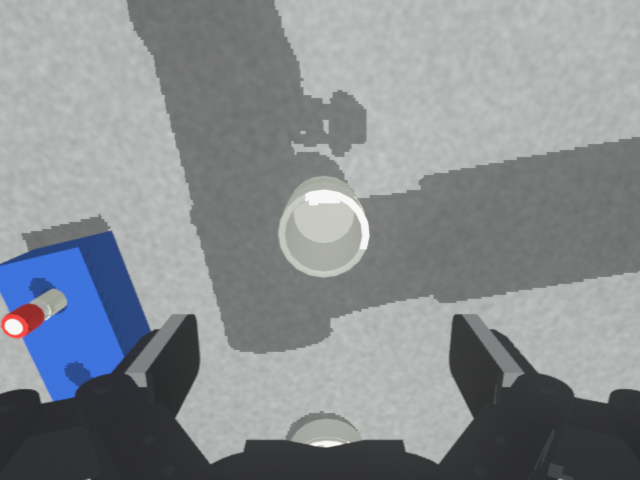

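The side view shows the fingers gripping the canister near its rim, around (275,262). The wrist view shows the canister at (323,232), where expected, and the fit agrees. Next I'll measure the true fingertip height (pad swing), then lift.

```bash
python3 - <<'E'
from h import *
f=np.load("pics/s_grip1.npz"); X,c,u,v=cloud(f['p'],f['d'],f['K'],f['T'])
m=(u>236)&(u<308)&(v>230)&(v<300)&(c.max(1)<70)&(X[:,2]>.02)&(np.abs(X[:,1]+.111)<.05)
Y=X[m]; 
for s in (-1,1):
    q=Y[np.sign(Y[:,0]-.477)==s]; q=q[q[:,2].argsort()][:12]; print(q.round(4).tolist())
p=robot.get_tool_pos()
line(p[:2],.25); st("lift")
xy=POS['carton']
above(xy,.25,0); st("over")
pic("side","s_over1"); pic("wrist","w_over1")
E
```

```text
[[0.4399, -0.1164, 0.0512], [0.4377, -0.1171, 0.0519], [0.4379, -0.1153, 0.0533], [0.4357, -0.1188, 0.0534], [0.4358, -0.1162, 0.0541], [0.4401, -0.1173, 0.0545], [0.4383, -0.1187, 0.0584], [0.4362, -0.1199, 0.0594], [0.4384, -0.1175, 0.0601], [0.4363, -0.1172, 0.0602], [0.4343, -0.1174, 0.0631], [0.4388, -0.1204, 0.0648]]
[[0.5141, -0.1158, 0.0518], [0.5162, -0.1179, 0.0531], [0.5141, -0.1195, 0.0571], [0.5184, -0.1203, 0.0573], [0.5143, -0.1165, 0.0577], [0.5187, -0.1175, 0.058], [0.5165, -0.1177, 0.0583], [0.5162, -0.1219, 0.0586], [0.5166, -0.1183, 0.0614], [0.5143, -0.1213, 0.0637], [0.5145, -0.1187, 0.0645], [0.5166, -0.1217, 0.0664]]
lift t 5.88 tcp [ 0.4772 -0.111   0.249 ] w 58.02 F [-0.31 -0.1  -2.05]
over t 7.55 tcp [0.5117 0.3423 0.2504] w 57.95 F [ 0.7   0.44 -1.23]
```

View pics/s_over1.png

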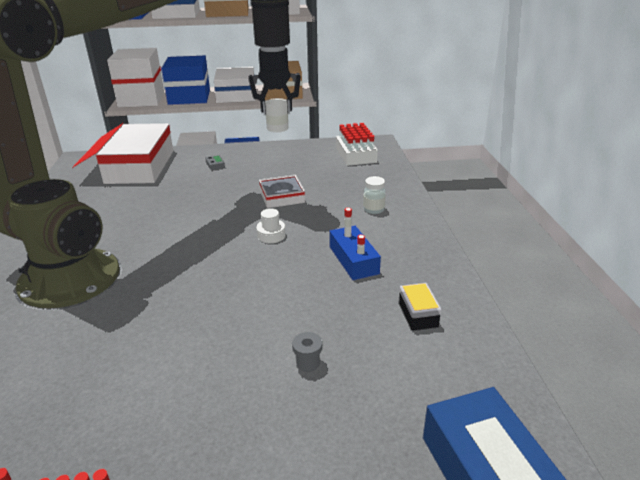

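View pics/w_over1.png

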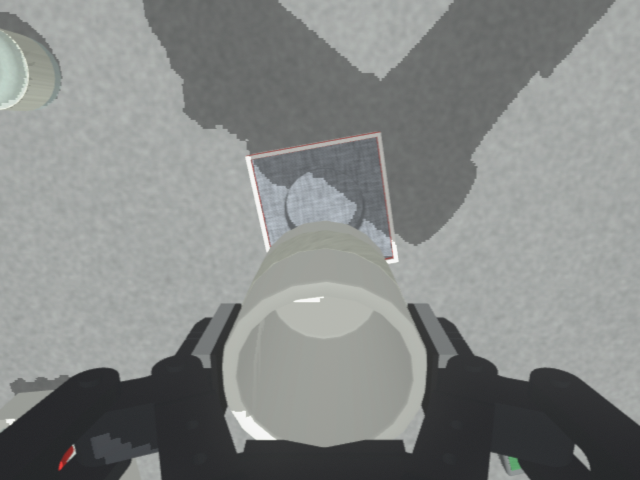

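The side and wrist views show the canister held upright at (277,112) in the side view. The carton pocket is just below it, at about (325,205) in the wrist view. The fingertips are about 11 mm above the nominal TCP at this width. I'll lower it in.

```bash
python3 - <<'E'
from h import *
xy=POS['carton']
line(xy,.075); st()
line(xy,.052,.08); robot.hold(.15); st()
z=.050
while z>.043:
    line(xy,z,.03); F=robot.get_wrist_force()[2]; 
    st(z)
    if F>4: break
    z-=.0015
robot.open(); st("open")
# re-centre with jaws at 90 deg
line(robot.get_tool_pos()[:2],.12); 
pic("wrist","w_can2")
r=bestR([*xy,.12],90); robot.move_to([*xy,.12],r)
st("rot")
X,c,u,v=pic("wrist","w_can3")
m=(X[:,2]>.078)&(X[:,2]<.09)&(np.hypot(X[:,0]-xy[0],X[:,1]-xy[1])<.045)
print(m.sum(),np.median(X[m,2]),fitc(X[m,:2]))
E
```

```text
t 8.97 tcp [0.5117 0.3437 0.0763] w 57.84 F [-0.76 -0.36  0.14]
 t 9.55 tcp [0.5114 0.3434 0.0524] w 58.45 F [ 0.49  0.19 -1.46]
0.05 t 9.8 tcp [0.5112 0.3433 0.05  ] w 57.68 F [-0.87 -0.77 -0.61]
0.0485 t 10.05 tcp [0.5111 0.3433 0.0484] w 58.28 F [ 0.57 -0.22 -0.55]
0.047 t 10.3 tcp [0.5111 0.3432 0.0468] w 57.9 F [-0.51 -0.04 -1.62]
0.0455 t 10.55 tcp [0.5115 0.3435 0.046 ] w 57.48 F [ 0.01 -0.14  0.96]
0.044 t 10.8 tcp [0.5115 0.3435 0.046 ] w 57.79 F [-3.67 -1.99  8.9 ]
open t 11.19 tcp [0.5111 0.3432 0.0436] w 85.44 F [-0.45 -0.38 -0.82]
rot t 13.3 tcp [0.5111 0.3432 0.1196] w 85.23 F [-0.39 -0.06  0.06]
4453 0.08247750047956823 [0.51274196 0.34328557 0.02701904]
```

View pics/w_can3.png

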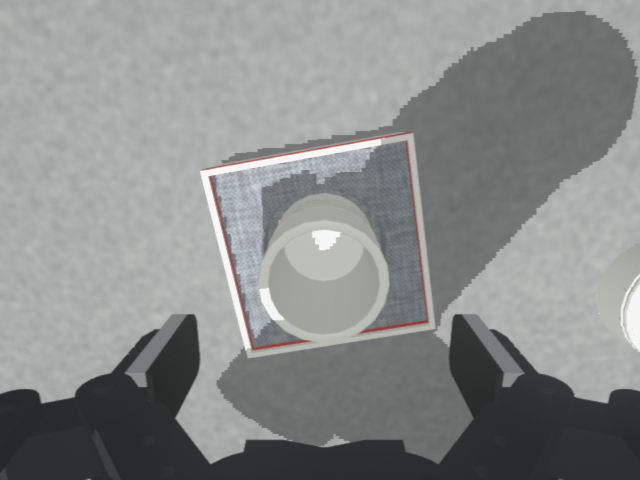

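The wrist view shows the canister upright in the pocket, rim centre at about (324,283). Its rim height is 82.5 mm against an expected 83. I'll centre it on the second axis with a gentle squeeze, then fetch the insert.

```bash
python3 - <<'E'
from h import *
xy=POS['carton']
line(xy,.050); robot.hold(.2); robot.close_gripper(20); st("squeeze"); robot.open(); 
line(xy,.2); st("up")
ixy=POS['insert']
above(ixy,.20,135); robot.hold(.2); st("ins")
X,c,u,v=pic("wrist","w_ins")
m=(X[:,2]>.052)&(X[:,2]<.063)&(np.hypot(X[:,0]-ixy[0],X[:,1]-ixy[1])<.045)
print(m.sum(),np.median(X[m,2]),cv2.minEnclosingCircle((X[m,:2]*1000).astype(np.float32)),X[m].mean(0))
line(ixy,.034); robot.hold(.2); st("down")
robot.close_gripper(40); st("grip"); robot.open(); line(ixy,.07)
r=bestR([*ixy,.07],45); robot.servo_line([*ixy,.07],r,.1) if False else robot.move_to([*ixy,.07],r)
line(ixy,.034); robot.hold(.2); robot.close_gripper(50); st("grip2"); pic("side","s_grip2"); pic("scene","c_grip2")
E
```

```text
squeeze t 14.53 tcp [0.5115 0.3436 0.0508] w 60.48 F [-0.69 -0.36  3.59]
up t 16.05 tcp [0.5108 0.3431 0.1986] w 85.46 F [ 0.3   1.26 -0.96]
ins t 18.69 tcp [ 0.5299 -0.3442  0.2   ] w 85.11 F [-0.03  0.11 -0.21]
4281 0.05681952628558923 ((530.4972534179688, -344.838623046875), 28.00125503540039) [ 0.52974553 -0.34567416  0.05676315]
down t 20.2 tcp [ 0.53   -0.3448  0.0349] w 85.34 F [-0.55  0.12 -0.32]
grip t 20.6 tcp [ 0.5299 -0.345   0.0347] w 54.53 F [-0.65 -0.26  3.48]
grip2 t 23.8 tcp [ 0.5302 -0.345   0.0351] w 53.91 F [ 0.3  -0.47  4.13]
```

```bash
python3 -c "
import cv2
a=cv2.imread('pics/s_grip2.png')[280:400,240:380];b=cv2.imread('pics/c_grip2.png')[150:270,90:230]
import numpy as np
cv2.imwrite('pics/g2.png',cv2.resize(np.hstack([a,b]),(800,343),interpolation=cv2.INTER_CUBIC))"
```

```text
(no output)
```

View pics/g2.png

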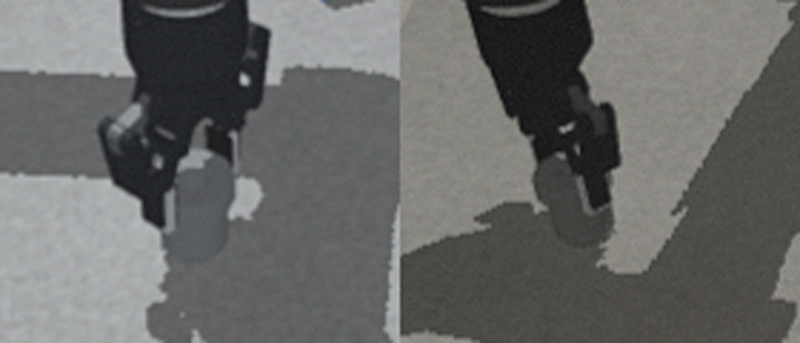

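```bash
python3 - <<'E'
from h import *
for n,(a,b,e,g) in (("s_grip2",(272,310,308,372)),("c_grip2",(278-12,170,310,240))):
    f=np.load(f"pics/{n}.npz"); X,c,u,v=cloud(f['p'],f['d'],f['K'],f['T'])
    d=np.hypot(X[:,0]-.53,X[:,1]+.345)
    m=(d<.06)&(d>.0283)&(X[:,2]>.015)&(X[:,2]<.1)
    Y=X[m]; o=Y[:,2].argsort()[:25]; print(n); print(np.c_[Y,u[m],v[m],c[m]][o].round(3).tolist())
robot.get_clock()
line([.53,-.345],.12); robot.hold(.3); st(); pic("wrist","w_held"); pic("side","s_held")
E
```

```text
s_grip2
[[0.511, -0.373, 0.039, 298.0, 361.0, 116.0, 119.0, 121.0], [0.509, -0.373, 0.04, 297.0, 361.0, 101.0, 103.0, 106.0], [0.559, -0.328, 0.04, 322.0, 341.0, 94.0, 96.0, 97.0], [0.509, -0.372, 0.042, 297.0, 360.0, 116.0, 118.0, 119.0], [0.514, -0.374, 0.042, 300.0, 360.0, 118.0, 120.0, 124.0], [0.512, -0.377, 0.043, 299.0, 361.0, 112.0, 114.0, 117.0], [0.532, -0.374, 0.045, 310.0, 358.0, 92.0, 94.0, 96.0], [0.531, -0.373, 0.045, 309.0, 358.0, 88.0, 92.0, 94.0], [0.516, -0.374, 0.045, 301.0, 359.0, 100.0, 102.0, 103.0], [0.546, -0.369, 0.046, 317.0, 355.0, 85.0, 86.0, 88.0], [0.509, -0.374, 0.046, 297.0, 359.0, 87.0, 88.0, 89.0], [0.525, -0.374, 0.046, 306.0, 358.0, 92.0, 93.0, 98.0], [0.514, -0.375, 0.046, 300.0, 359.0, 131.0, 135.0, 138.0], [0.559, -0.331, 0.046, 322.0, 340.0, 111.0, 113.0, 116.0], [0.52, -0.373, 0.046, 303.0, 358.0, 90.0, 92.0, 94.0], [0.524, -0.374, 0.046, 305.0, 358.0, 89.0, 92.0, 94.0], [0.511, -0.377, 0.046, 298.0, 360.0, 132.0, 136.0, 139.0], [0.511, -0.375, 0.046, 298.0, 359.0, 124.0, 126.0, 129.0], [0.512, -0.378, 0.046, 299.0, 360.0, 131.0, 133.0, 136.0
[... 1125 characters left out ...]
0, 122.0, 119.0], [0.558, -0.35, 0.043, 145.0, 223.0, 66.0, 66.0, 66.0], [0.559, -0.331, 0.044, 154.0, 223.0, 92.0, 92.0, 88.0], [0.559, -0.343, 0.044, 148.0, 223.0, 64.0, 65.0, 62.0], [0.56, -0.32, 0.044, 159.0, 223.0, 79.0, 80.0, 75.0], [0.559, -0.329, 0.044, 155.0, 223.0, 100.0, 101.0, 98.0], [0.557, -0.327, 0.045, 156.0, 222.0, 81.0, 82.0, 80.0], [0.56, -0.341, 0.045, 149.0, 223.0, 66.0, 66.0, 64.0], [0.561, -0.324, 0.045, 157.0, 223.0, 73.0, 74.0, 72.0], [0.558, -0.333, 0.045, 153.0, 222.0, 59.0, 60.0, 59.0], [0.555, -0.313, 0.045, 163.0, 221.0, 86.0, 86.0, 82.0], [0.558, -0.325, 0.045, 157.0, 222.0, 42.0, 40.0, 41.0]]
 t 24.93 tcp [ 0.5297 -0.3448  0.1191] w 54.39 F [-0.73  0.39 -0.78]
```

View pics/w_held.png

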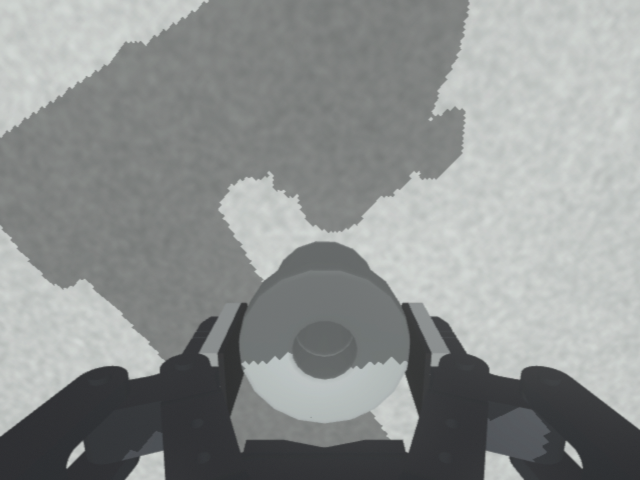

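```bash
python3 -c "
import cv2
a=cv2.imread('pics/s_held.png')[220:370,240:400]
cv2.imwrite('pics/g3.png',cv2.resize(a,(640,600),interpolation=cv2.INTER_CUBIC))"
```

```text
(no output)
```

View pics/g3.png

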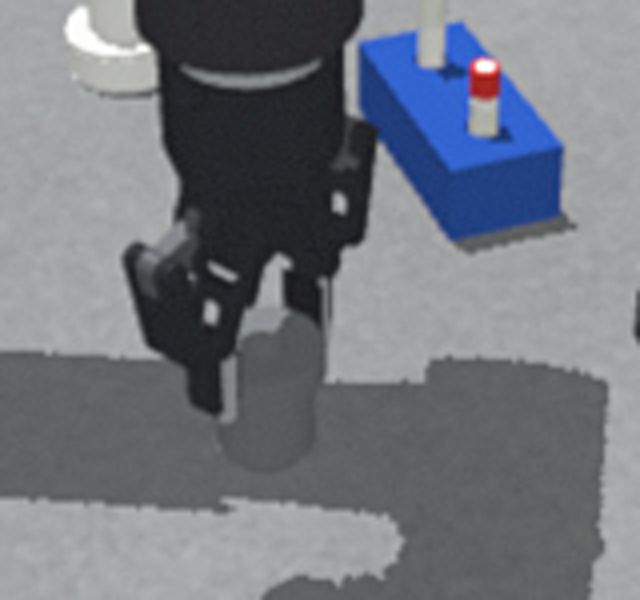

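The zoomed side view shows the insert held upright, but the fingertips (about z 38 mm) reach roughly 4 mm below the flange's underside and would hit the canister rim. I'll set it down and re-grip higher.

```bash
python3 - <<'E'
from h import *
xy=[.53,-.345]
line(xy,.040,.12); line(xy,.0352,.04); robot.hold(.1); st("set")
robot.open(); line(xy,.0415,.1); robot.hold(.2); robot.close_gripper(50); robot.hold(.1); st("regrip")
pic("side","s_g4")
f=np.load("pics/s_g4.npz"); X,c,u,v=cloud(f['p'],f['d'],f['K'],f['T'])
m=(np.hypot(X[:,0]-.511,X[:,1]+.3745)<.012)&(X[:,2]>.025)&(X[:,2]<.1)
print(np.sort(X[m,2])[:12].round(4))
line(xy,.26); robot.hold(.2); st("lift")
above(POS['carton'],.26,45); robot.hold(.3); st("over")
pic("side","s_over2"); pic("wrist","w_over2")
E
```

```text
set t 26.21 tcp [ 0.5301 -0.3451  0.0355] w 54.14 F [-0.43  0.14 -1.01]
regrip t 27.58 tcp [ 0.5304 -0.3452  0.0421] w 53.77 F [0.06 0.49 2.43]
[0.0253 0.0274 0.028  0.0291 0.0292 0.0301 0.0302 0.032  0.0322 0.0359
 0.037  0.0371]
lift t 29.44 tcp [ 0.5299 -0.3449  0.2594] w 53.75 F [-0.51  0.59 -1.33]
over t 32.18 tcp [0.5114 0.343  0.26  ] w 53.85 F [ 0.55 -0.06 -1.3 ]
```

View pics/w_over2.png

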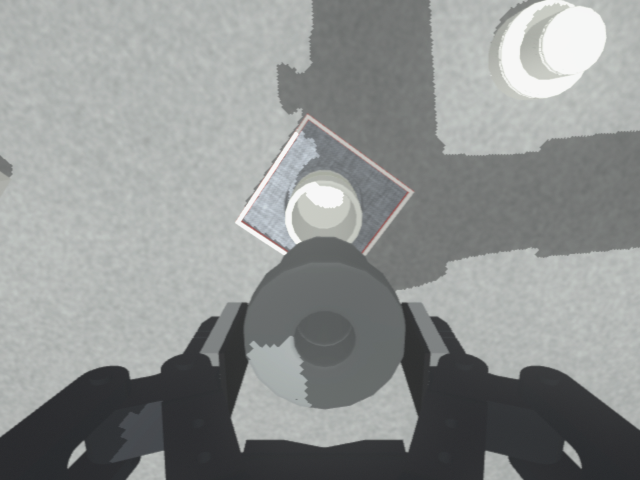

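View pics/s_over2.png

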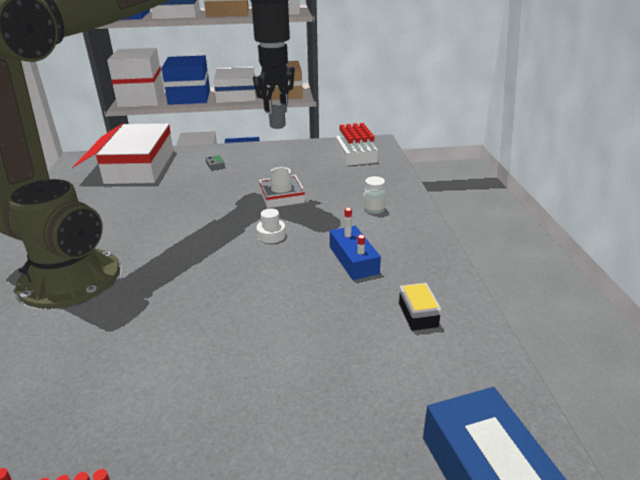

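The wrist view shows the insert held level at (325,322), in line with the canister rim at (323,212). I'll lower it, watching the force.

```bash
python3 - <<'E'
from h import *
xy=[.5113,.3435]
line(xy,.135); robot.hold(.3); st("pre")
z=.128
line(xy,z,.05)
while z>.0795:
    v=.05 if z>.09 else .03
    line(xy,z,v); F=robot.get_wrist_force(); p=robot.get_tool_pos()
    if abs(F[2])>4 or np.hypot(F[0],F[1])>5: st(("contact",round(z,4))); break
    z-=.004 if z>.09 else .0015
st("end")
pic("wrist","w_ins_in"); pic("side","s_ins_in")
E
```

```text
pre t 33.57 tcp [0.5115 0.3437 0.1356] w 54.14 F [-0.63  0.16 -0.99]
('contact', 0.082) t 37.64 tcp [0.5116 0.3436 0.083 ] w 53.89 F [-2.38  0.51  5.  ]
end t 37.64 tcp [0.5116 0.3436 0.083 ] w 53.89 F [-2.38  0.51  5.  ]
```

View pics/w_ins_in.png

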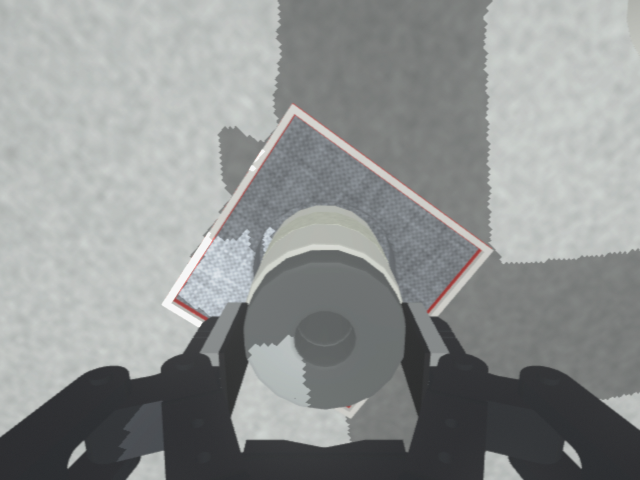

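The insert stopped at exactly the predicted height (TCP 83 mm), with its flange on the rim. I'll release it, check, and go to the tube.

```bash
python3 - <<'E'
from h import *
robot.open(); robot.hold(.1)
p=robot.get_tool_pos(); line(p[:2],.16); robot.hold(.2); st()
X,c,u,v=pic("wrist","w_ins_fin")
d=np.hypot(X[:,0]-.5114,X[:,1]-.3435)
m=(X[:,2]>.09)&(X[:,2]<.106)&(d<.04); Y=X[m]
A=np.c_[Y[:,:2]-[.5114,.3435],np.ones(len(Y))]; s=np.linalg.lstsq(A,Y[:,2],rcond=None)[0]
print(len(Y),"plane",s,cv2.minEnclosingCircle((Y[:,:2]*1000).astype(np.float32)))
# well centre
g=Y[:,:2]
line(p[:2],.22)
t=POS['short']; a=14
above(t,.22,a); robot.hold(.3); st("tube")
X,c,u,v=pic("wrist","w_tube"); c=c.astype(int)
red=(c[:,0]>c[:,1]*1.8)&(c[:,0]>60)
for nm,zz in (("short",.091),("tall",.121)):
    q=POS[nm]; m=(np.abs(X[:,2]-zz)<.004)&(np.hypot(X[:,0]-q[0],X[:,1]-q[1])<.02)
    if m.sum()>5: print(nm,m.sum(),cv2.minEnclosingCircle((X[m,:2]*1000).astype(np.float32)),np.median(X[m,2]))
E
```

```text
t 39.13 tcp [0.5109 0.3431 0.1585] w 85.21 F [ 0.19 -0.47 -1.02]
8039 plane [-0.00606715  0.00525157  0.09753257] ((512.1109619140625, 342.8917541503906), 27.949684143066406)
tube t 41.62 tcp [ 0.6785 -0.0525  0.2201] w 85.48 F [-0.2   0.49  0.35]
short 557 ((679.8485107421875, -53.5024528503418), 8.881168365478516) 0.09086364833669436
tall 572 ((661.0146484375, 24.422412872314453), 9.201150894165039) 0.1207608365227988
```

View pics/w_ins_fin.png

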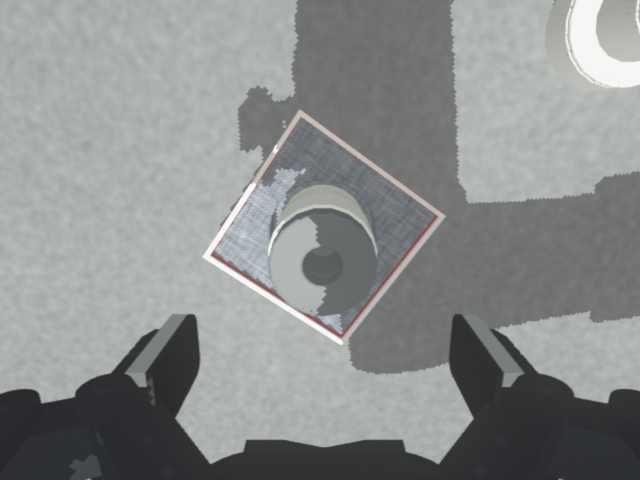

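View pics/w_tube.png

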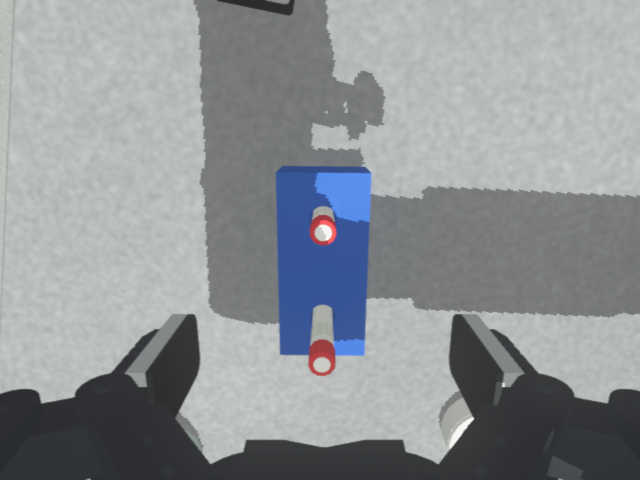

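The wrist views show the insert flange level at (323,262), plane z 97.5 mm against an expected 98 and tilt below 0.01. The short tube's cap is at (323,232), between the jaws, with the tall tube clear of them at (322,357). I'll pick the short tube.

```bash
python3 - <<'E'
from h import *
t=[.6786,-.0531]
line(t,.09,.15); line(t,.063,.08); robot.hold(.2); st("down")
robot.close_gripper(35); robot.hold(.1); st("grip")
p=robot.get_tool_pos()
line(p[:2],.085,.06); st("up1")
line(p[:2],.12,.08); line(p[:2],.27,.2); robot.hold(.3); st("up")
X,c,u,v=pic("wrist","w_tube2"); pic("side","s_tube2"); pic("scene","c_tube2")
E
```

```text
down t 43.37 tcp [ 0.6789 -0.0531  0.0636] w 85.8 F [ 0.9   0.35 -1.07]
grip t 44.1 tcp [ 0.6787 -0.0531  0.0631] w 16.62 F [0.18 0.58 0.13]
up1 t 44.62 tcp [ 0.6788 -0.053   0.0855] w 16.57 F [-0.21  0.19 -0.84]
up t 46.41 tcp [ 0.6785 -0.0531  0.2691] w 16.9 F [-0.32  0.03 -1.07]
```

```bash
python3 -c "
import cv2,numpy as np
a=cv2.imread('pics/s_tube2.png')[60:260,290:440];b=cv2.imread('pics/c_tube2.png')[80:280,220:370]
cv2.imwrite('pics/g5.png',cv2.resize(np.hstack([a,b]),(800,533),interpolation=cv2.INTER_CUBIC))"
```

View pics/g5.png

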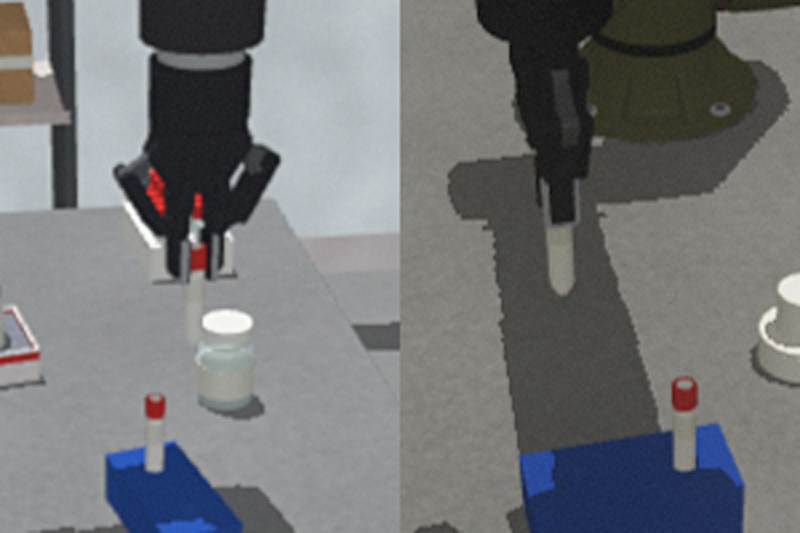

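View pics/w_tube2.png

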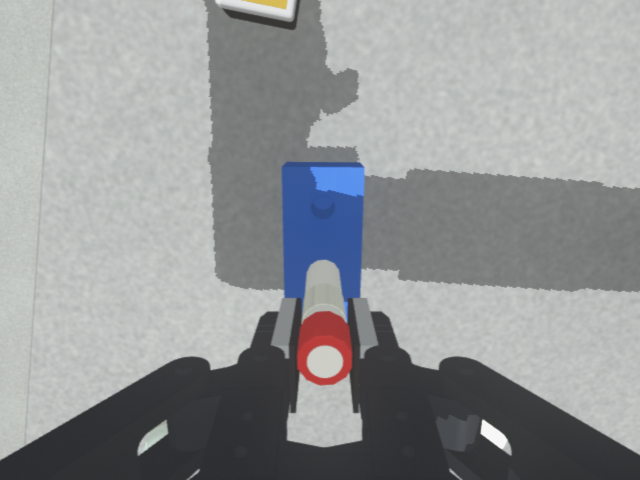

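The zoomed views show the tube held by its cap, hanging straight, and the tall tube still in its rack. I'll measure the lean from both cameras.

```bash
python3 - <<'E'
from h import *
for n in ("s_tube2","c_tube2"):
    f=np.load(f"pics/{n}.npz"); X,c,u,v=cloud(f['p'],f['d'],f['K'],f['T'])
    d=np.hypot(X[:,0]-.6785,X[:,1]+.0531)
    for a,b in ((.219,.231),(.231,.243),(.243,.258)):
        m=(d<.02)&(X[:,2]>a)&(X[:,2]<b)&(c.min(1)>60); print(n,a,m.sum(),fitc(X[m,:2],.008).round(4))
    m=(d<.02)&(X[:,2]>.19); print(np.sort(X[m,2])[:6].round(4))
E
```

```text
s_tube2 0.219 35 [ 0.6773 -0.0536]
s_tube2 0.231 36 [ 0.678  -0.0542]
s_tube2 0.243 46 [ 0.6773 -0.0536]
[0.2132 0.214  0.2149 0.2155 0.2161 0.2174]
c_tube2 0.219 54 [ 0.6786 -0.0532]
c_tube2 0.231 57 [ 0.6784 -0.0531]
c_tube2 0.243 75 [ 0.6786 -0.053 ]
[0.2118 0.2131 0.2132 0.214  0.2148 0.2157]
```

```bash
python3 - <<'E'
from h import *
xy=[.5114,.3435]
above(xy,.27,45); robot.hold(.2); st("over")
line(xy,.165,.15); robot.hold(.3); st("pre"); pic("wrist","w_tube3")
z=.156
while z>.099:
    v=.05 if z>.11 else .03
    line(xy,z,v); F=robot.get_wrist_force()
    if abs(F[2])>4 or np.hypot(F[0],F[1])>5: st(("contact",round(z,4))); break
    z-=.005 if z>.11 else .0015
st("end")
pic("wrist","w_tube4"); pic("side","s_tube4")
E
```

```text
over t 48.34 tcp [0.5119 0.3428 0.2699] w 16.72 F [ 0.04 -0.9   0.08]
pre t 49.49 tcp [0.5116 0.3437 0.1657] w 16.33 F [ 0.44 -0.89 -0.02]
('contact', 0.1015) t 53.19 tcp [0.512  0.3437 0.103 ] w 16.46 F [-0.55 -0.86  5.78]
end t 53.19 tcp [0.512  0.3437 0.103 ] w 16.46 F [-0.55 -0.86  5.78]
```

View pics/w_tube4.png

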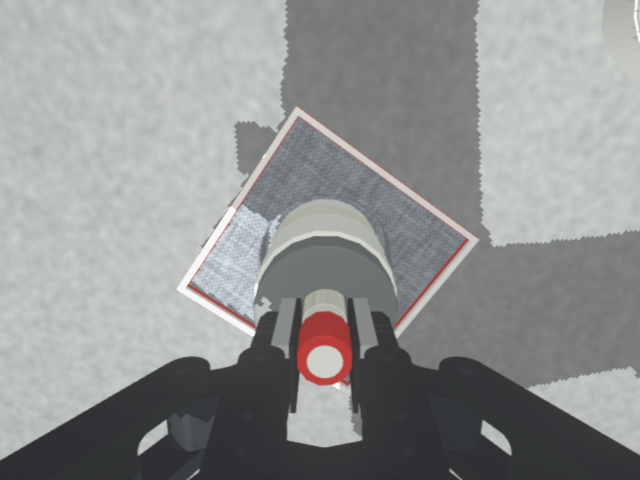

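The wrist view shows the tube standing in the insert, cap at (325,345), stopped at exactly the predicted height (TCP 103 mm). I'll release it, check, and fetch the lid.

```bash
python3 - <<'E'
from h import *
robot.open(); p=robot.get_tool_pos(); line(p[:2],.2); robot.hold(.3); st()
X,c,u,v=pic("wrist","w_tube5")
d=np.hypot(X[:,0]-.5114,X[:,1]-.3435)
m=(abs(X[:,2]-.131)<.005)&(d<.02); print("tube top",m.sum(),np.median(X[m,2]),cv2.minEnclosingCircle((X[m,:2]*1000).astype(np.float32)))
m=(X[:,2]>.09)&(X[:,2]<.106)&(d<.04)&(d>.013); Y=X[m]
A=np.c_[Y[:,:2]-[.5114,.3435],np.ones(len(Y))]; print("flange",np.linalg.lstsq(A,Y[:,2],rcond=None)[0],cv2.minEnclosingCircle((Y[:,:2]*1000).astype(np.float32)))
l=POS['lid']
above(l,.2,45); robot.hold(.3); st("lid")
X,c,u,v=pic("wrist","w_lid")
d=np.hypot(X[:,0]-l[0],X[:,1]-l[1])
for z0 in (.069,.030):
    m=(abs(X[:,2]-z0)<.004)&(d<.05); print(z0,m.sum(),np.median(X[m,2]),cv2.minEnclosingCircle((X[m,:2]*1000).astype(np.float32)))
E
```

```text
t 55.08 tcp [0.5112 0.3433 0.1992] w 85.47 F [0.64 0.09 0.3 ]
tube top 893 0.1308910813486335 ((512.6646728515625, 343.7294616699219), 9.021846771240234)
flange [-0.00864418  0.0086511   0.09768997] ((512.1519165039062, 343.09881591796875), 28.06398582458496)
lid t 56.31 tcp [0.4732 0.1267 0.1997] w 85.25 F [-0.44 -0.01  0.59]
0.069 3534 0.0687503892223768 ((474.53948974609375, 125.29664611816406), 22.875591278076172)
0.03 3331 0.029773493309669663 ((474.39215087890625, 125.28961181640625), 36.89780044555664)
```

View pics/w_tube5.png

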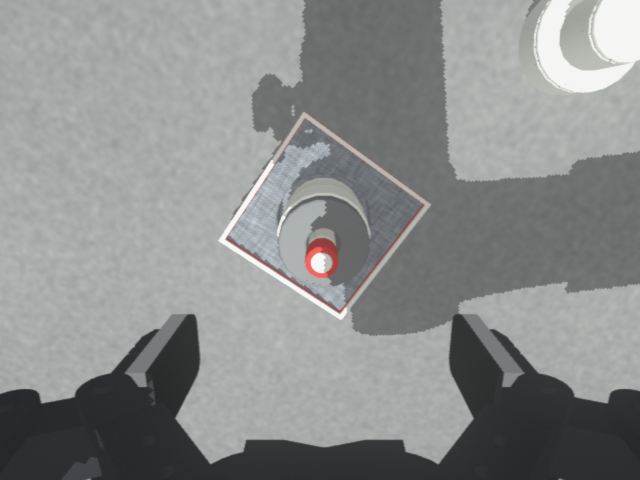

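View pics/w_lid.png

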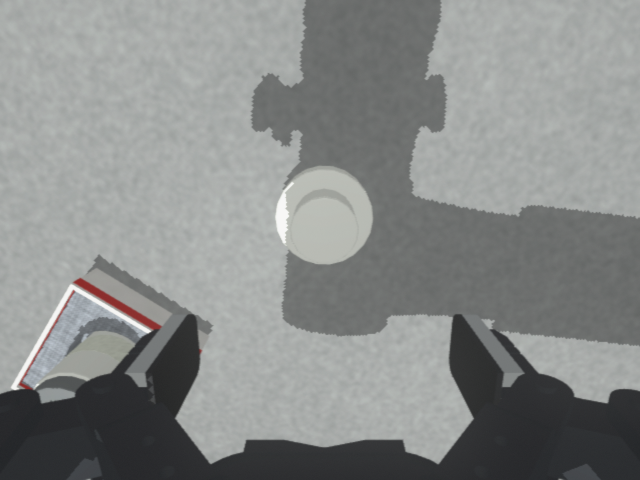

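The wrist views show the tube upright in the insert, cap at (321,260), top at 130.9 mm against an expected 131. The flange is still level. The lid is at (324,217), mouth down, with sizes and heights as given. I'll pick the lid.

```bash
python3 - <<'E'
from h import *
l=[.4734,.1258]
line(l,.06); line(l,.036,.08); robot.hold(.2); st("down")
robot.close_gripper(40); robot.hold(.2); st("grip")
p=robot.get_tool_pos(); line(p[:2],.05,.05); line(p[:2],.27,.2); robot.hold(.3); st("up")
xy=[.5114,.3435]
above(xy,.27,45); robot.hold(.3); st("over")
X,c,u,v=pic("wrist","w_lid2"); pic("side","s_lid2"); pic("scene","c_lid2")
d=np.hypot(X[:,0]-.5114,X[:,1]-.3435)
for a in (.27-.036+.069,.27-.036+.030):
    m=(abs(X[:,2]-a)<.006)&(d<.05); Y=X[m]
    A=np.c_[Y[:,:2]-xy,np.ones(len(Y))]; print(a,m.sum(),np.linalg.lstsq(A,Y[:,2],rcond=None)[0],cv2.minEnclosingCircle((Y[:,:2]*1000).astype(np.float32)))
E
```

```text
down t 58.09 tcp [0.4737 0.126  0.0365] w 85.63 F [-0.34 -0.19  0.51]
grip t 58.74 tcp [0.4737 0.1259 0.0364] w 45.13 F [-0.25  0.33  3.21]
up t 60.73 tcp [0.4736 0.1258 0.2695] w 45.13 F [-0.26  0.86 -1.59]
over t 61.91 tcp [0.5116 0.3427 0.2706] w 44.98 F [-0.06 -0.65 -0.34]
0.30300000000000005 19108 [-0.01520812  0.0169029   0.30291748] ((516.40185546875, 337.9866943359375), 36.243656158447266)
0.264 9329 [-0.01839936  0.01958652  0.26458742] ((513.586669921875, 340.85906982421875), 36.561248779296875)
```

View pics/w_lid2.png

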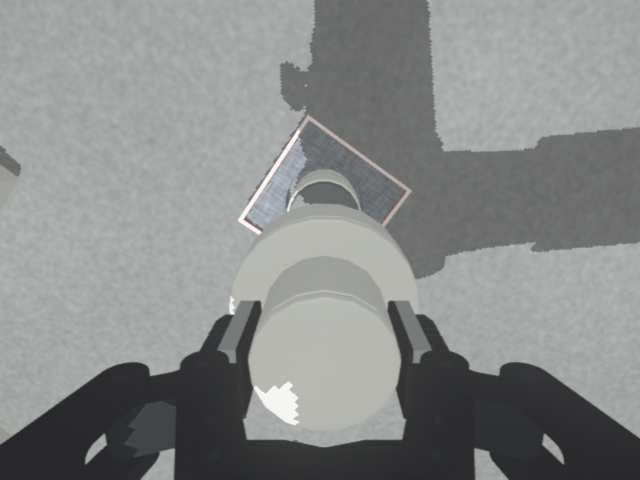

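```bash
python3 -c "
import cv2,numpy as np
a=cv2.imread('pics/s_lid2.png')[50:250,200:350];b=cv2.imread('pics/c_lid2.png')[60:260,390:540]
cv2.imwrite('pics/g6.png',cv2.resize(np.hstack([a,b]),(800,533),interpolation=cv2.INTER_CUBIC))"
```

```text
(no output)
```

View pics/g6.png

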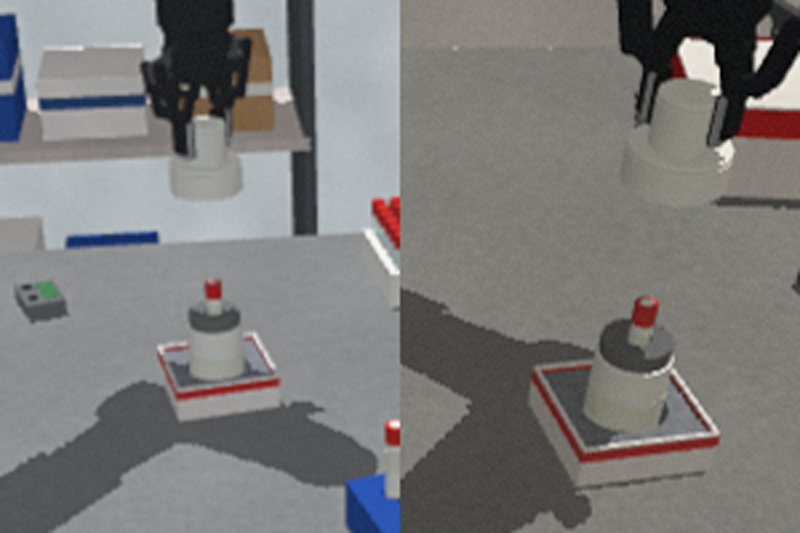

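```bash
python3 - <<'E'
from h import *
print(robot.get_tool_pos())
for n in ("s_lid2","c_lid2"):
    f=np.load(f"pics/{n}.npz"); X,c,u,v=cloud(f['p'],f['d'],f['K'],f['T'])
    d=np.hypot(X[:,0]-.5114,X[:,1]-.3435)
    m=(d<.045)&(X[:,2]>.238)&(X[:,2]<.257); print("lid skirt",m.sum(),fitc(X[m,:2],.037).round(4),"minz",np.sort(X[(d<.045)&(X[:,2]>.2)][:,2])[:3])
    m=(d<.036)&(X[:,2]>.042)&(X[:,2]<.079); print("can",m.sum(),fitc(X[m,:2],.030).round(4))
    m=(d<.02)&(X[:,2]>.103)&(X[:,2]<.128); print("tube",m.sum(),fitc(X[m,:2],.0088).round(4))
E
```

```text
[0.51147907 0.34310789 0.27027255]
lid skirt 188 [0.5107 0.3421] minz [0.23439356 0.23585351 0.23591092]
can 235 [0.5104 0.3431]
tube 46 [0.5101 0.3428]
lid skirt 378 [0.5115 0.343 ] minz [0.23174215 0.23249768 0.23285955]
can 429 [0.5109 0.3441]
tube 86 [0.512 0.344]
```

The zoomed views show the lid held over the upright tube, with the centres within about 1 mm of each other. I'll lower it, watching the force.

```bash
python3 - <<'E'
from h import *
xy=[.5111,.3438]
line(xy,.175,.15); robot.hold(.2); st("pre")
z=.165; line(xy,z,.06)
while z>.104:
    line(xy,z,.05 if z>.122 else .03); F=robot.get_wrist_force()
    if abs(F[2])>4 or np.hypot(F[0],F[1])>5: st(("contact",round(z,4))); break
    z-=.005 if z>.122 else .0015
st("end"); pic("side","s_lid3"); pic("scene","c_lid3")
E
python3 -c "
import cv2,numpy as np
a=cv2.imread('pics/s_lid3.png')[90:240,225:338];b=cv2.imread('pics/c_lid3.png')[110:260,420:533]
cv2.imwrite('pics/g7.png',cv2.resize(np.hstack([a,b]),(800,530),interpolation=cv2.INTER_CUBIC))"
```

```text
pre t 63.04 tcp [0.5115 0.3441 0.1763] w 45.28 F [ 0.36  0.41 -0.38]
('contact', 0.108) t 67.92 tcp [0.5112 0.3438 0.1094] w 45.5 F [-2.59 -1.38  5.57]
end t 67.92 tcp [0.5112 0.3438 0.1094] w 45.5 F [-2.59 -1.38  5.57]
```

View pics/g7.png

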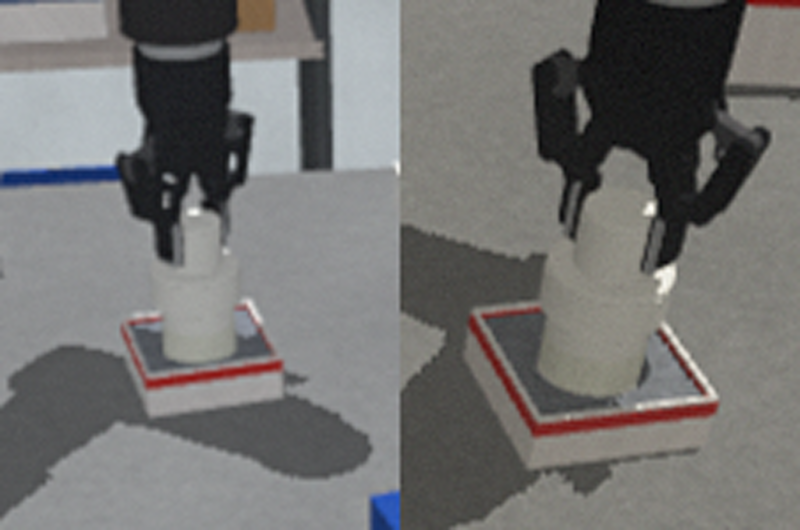

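The lid came down to exactly the predicted height (TCP 109.4 mm) and the view shows it over the canister. I'll release it, back off, and check.

```bash
python3 - <<'E'
from h import *
robot.open(); robot.hold(.2); p=robot.get_tool_pos(); line(p[:2],.24,.15); robot.hold(.3); st()
X,c,u,v=pic("wrist","w_fin"); xy=np.array([.5112,.3438])
d=np.hypot(X[:,0]-xy[0],X[:,1]-xy[1])
for a,r in ((.142,.03),(.103,.045)):
    m=(abs(X[:,2]-a)<.005)&(d<r); Y=X[m]
    A=np.c_[Y[:,:2]-xy,np.ones(len(Y))]; print(a,m.sum(),np.linalg.lstsq(A,Y[:,2],rcond=None)[0].round(4),cv2.minEnclosingCircle((Y[:,:2]*1000).astype(np.float32)))
robot.move_to([.45,.0,.30],bestR([.45,0,.3],45)); robot.hold(.2); st("away")
pic("side","s_fin"); X,c,u,v=pic("scene","c_fin")
E
```

```text
t 70.04 tcp [0.511  0.3437 0.2395] w 85.05 F [-1.21  1.09 -0.49]
0.142 4438 [-0.003   0.0046  0.1417] ((511.86669921875, 343.0076904296875), 23.12391471862793)
0.103 3912 [ 0.0016 -0.001   0.1027] ((511.9801940917969, 342.81683349609375), 36.802467346191406)
away t 71.62 tcp [0.4503 0.0007 0.2995] w 85.57 F [-0.15  1.15 -0.94]
```

View pics/c_fin.png

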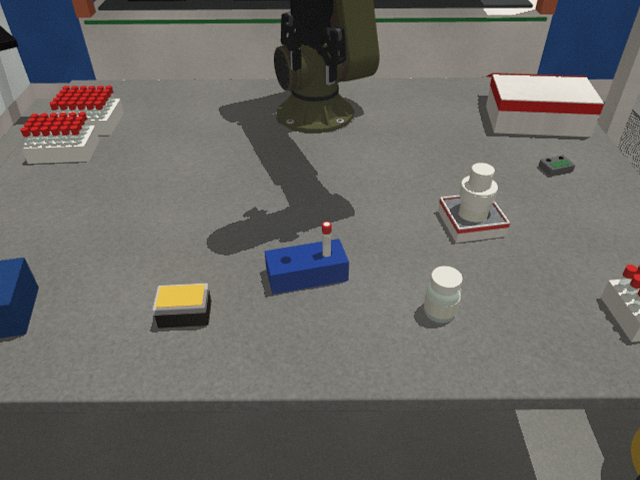

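View pics/s_fin.png

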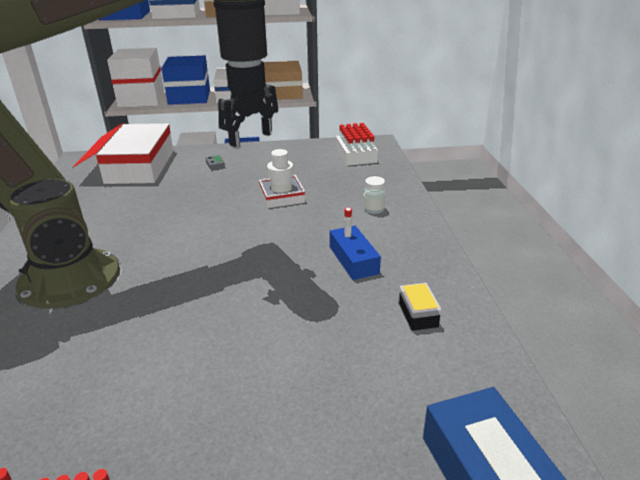

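View pics/w_fin.png

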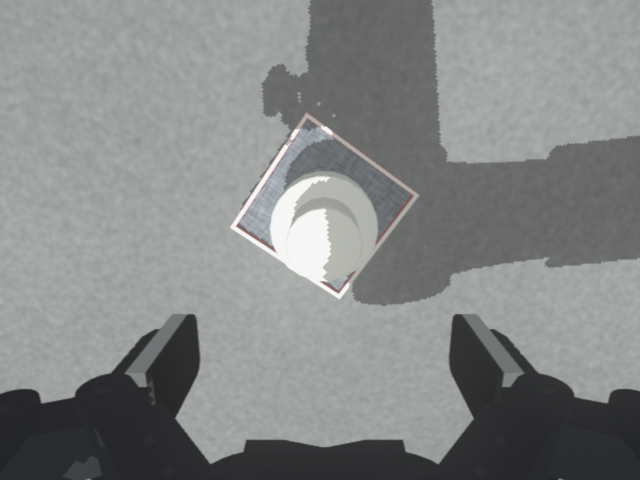

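The final views show the lid level on the canister in the carton, at (480,195) in the scene view. The tall tube is still in the rack at (326,238). The jar (443,295) and tip box (182,305) are at their original pixels, and the gripper is open and well clear. The dome top is at 141.7 mm (expected 142) and the shoulder at 102.7 mm (expected 103), tilt under 0.006. I'm handing in.

```bash
python3 - <<'E'
from h import *
st("pre"); print(robot.hand_in())
E
```

```text
pre t 71.72 tcp [0.4502 0.0005 0.2997] w 85.27 F [ 0.78  0.76 -0.2 ]
the job is handed in; nothing more can be done
None
```

The short tube is packed and I've handed the job in at 71.7 s of the 128 s allowed; the system gave no verdict. I worked in the order asked: canister into the carton pocket, insert into the canister, short tube into the insert's well, lid on top. The gripper was open and well clear of everything at the end.

- **Fits:** each piece stopped on contact at the predicted height, to within about 1 mm. Camera readings gave:

| Surface | Measured (mm) | Expected (mm) |
|---|---|---|
| Canister rim | 82.5 | 83 |
| Insert flange | 97.5–97.7 | 98 |
| Tube top | 130.9 | 131 |
| Lid shoulder | 102.7 | 103 |
| Lid dome top | 141.7 | 142 |

- **Lid:** it sits level, with a measured tilt below 0.006 rad.
- **Bystanders:** the tall tube is still in its rack, and the jar and tip box look unmoved in the final pictures.
- **Forces:** the largest wrist force in my readings was about 10 N. I took readings only at certain points, so brief peaks between them were not seen.
- **What went wrong:** my first grip on the insert reached about 4 mm below its flange and would have hit the canister rim. I set the insert down where it had stood and gripped it higher.
- **Disagreements:** the cameras differed by 1–2 mm, which was within the play of every fit. A wrist-camera fit of the lid's centre while it was held was off because the fingers were in view. I used the scene and side cameras for that alignment instead.

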